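# Put the smith's forming tools back on their outlines

### The arm

A 6-joint arm with a two-finger parallel gripper is mounted at the origin on the work surface. World frame = base frame: x ahead of the robot, y to its left, z up, the work surface at z = 0. Lengths are in m, angles in rad, forces in N, time in s.
With the tool pointing down it reaches from about 0.325 to 0.85 m from the base axis. Payload 4.4 kg.
Tool frame: the origin (TCP) lies at the very end of the fingers, on their centre line; the grasp point (between the pads) lies 19 mm behind it; z points along the fingers, y is the direction in which the jaws open and shut (so a half turn about z gives the same grasp; the last joint's range is limited). The gripper opens to 94 mm and grips with 3 to 60 N. Pads are 16 mm wide; open, the fingers measure 119 mm over their backs; the gripper's body (75 mm by 177 mm) begins 78 mm behind the grasp point.
Start: joints at [-1.254, 0.207, 1.542, -0, 1.393, -0.15], TCP at [0.259, -0.513, 0.205] pointing down, gripper open.
Joint ranges: [-2.73, 2.73], [-0.86, 2.22], [0.23, 2.46], [-1.11, 4.25], [0.08, 2.63], [-2.82, 2.82]. Speed limits (rad/s): [2.79, 2.79, 3.14, 3.14, 3.14, 3.14].

### API

Orientations are given as a rotation vector (axis times angle).
In Python, from workcell import bot gives the robot as it stands.
- The arm moves only by the shell command python3 -m creep 'ROWS'. ROWS is JSON, a list that holds one entry, the list of rows, each a list of 7 numbers: the turn, a rotation vector about the tool's x, y, z in rad, then the shift along the tool's x, y, z in mm, then the opening, from -1 (shut) to 1 (fully open). A call has 1 to 20 rows; each row shifts and turns the pose as measured when the row begins, along the tool's axes as they then stand; what a row does not reach is not made up. A row lasts 1/8 s, in which the tool goes at most 62.5 mm and 10.7 degrees, less where a joint would pass 70% of its speed; a pose out of reach is approached as far as the arm can. A call with a gripper value outside its range is refused whole. The fingers move at their own pace and stop on an object; the grip force is fixed at half the most. Time passes only in rows, so rows that do not move let the fingers close. It gives the time, the measured TCP pose, the force and the opening at its end, in the units of the state.
- bot.read_state(): the state, without advancing time (a new reading comes with each control period).
- bot.camera(name): name is "scene" or "top" or "wrist"; returns a dict with "img" (480x640x3 uint8, red, green, blue), "mtx" (3x3 intrinsics, pixels), "view" (4x4, takes a point from world to camera coordinates). Camera axes: x right, y up, looking along -z (the intrinsics and any distortion apply to the point x, -y, -z); pixel columns grow to the right and rows downward; lengths in m; the calibration is good to about 2 mm. The wrist camera is an equidistant fisheye: a pixel r from the principal point sees the ray r / f radians off the axis. A picture is of the moment at which its call begins. There is no depth.
- bot.hand_in(): hands the job in, once; it reports no verdict.
Trained networks look in a picture, given as the dict that the camera call returned (one of the last four; its "shot" number tells which), for a name from the list of things; names that differ only in an ending like _2 or _b are one class to them, and where a whole thing is asked for, a point or a joint stands for the part that bears it (a point fixed in the world has none). Each returns a list of dicts, best first, with "conf" (0 to 1); they miss things now and then, are a little off and sometimes report something else, mostly with a low value. They report only what shows in the picture. A call takes as long as a camera call. They do not tell look-alikes from the thing itself.
- bot.recognise(target, picture): "bbox" ([left, top, width, height] in pixels, round what is visible of it).
The state is a dict: "clock": time; "joints": joint angles; "qvel": joint speeds; "tau": joint torques, N m; "ee_pos": TCP position; "ee_rot": TCP orientation; "force": force on the tool from outside, world axes, zero at the start; "wrist_torque": the same for the moment, N m; "grip_width": finger opening in m.
Only numpy, scipy, OpenCV 4.12 (cv2) and the standard library are available. Lean on these libraries where they do the work, as an engineer would, in place of code of your own. Each camera call takes 0.05 s, during which the arm holds its last target. There are 200 camera calls.

### The job

The bending job is finished: put the stepped mandrel, the cutting hardy, the fuller and the bending-jig plate each back on the rubber pad whose painted outline matches its foot in shape and colour, standing upright, centred in the outline and turned to fit it. The jig plate sits on two snug locating dowels: lift it straight up and keep it level all the way to its pad. Any order will do; set each thing down gently rather than dropping it, tip nothing over, and leave all four resting on their pads.

Things in the scene. Friction and masses are not known exactly. Their poses are not given: they have to be found in the camera images.
- mandrel: Loose stepped ring mandrel of steel, about 0.55 kg, turned, 88 mm tall. Origin at the centre of its underside, z up along it. From the origin: round dark foot 60 mm diameter up to z 12 mm; blue painted collar 40 mm diameter to z 34; bright steel cylinder 28 mm diameter to z 76 (grip here); tip 18 mm diameter to z 88. Starts standing upright on the bench. Belongs on round_pad.
- hardy: Loose cutting hardy of steel, about 0.55 kg, about 74 mm tall. Origin at the centre of its underside, z up, x and y along the sides of its square foot. From the origin: dark square foot 56 x 56 mm up to z 12 mm; yellow painted step 40 x 40 mm to z 24; bright square body 30 x 30 mm to z 54 (grip here across x or y); above it a wedge whose edge runs along x, narrowing upwards. Starts standing upright on the bench. Belongs on square_pad (any quarter turn fits).
- fuller: Loose bottom fuller of steel, about 0.6 kg, 72 mm tall. Origin at the centre of its underside, z up, x along its length. From the origin: dark oblong foot 84 (x) x 40 (y) mm up to z 12 mm; red painted step 74 x 32 mm to z 22; bright web 64 (x) x 20 (y) mm to z 62 (grip across y); its top edge is rounded along x (radius 10 mm), top at z 72. Starts standing upright on the bench. Belongs on oblong_pad (either way round).
- jig_plate: Loose bending-jig plate, about 0.45 kg: bright aluminium plate 104 (x) x 64 (y) x 10 mm with two 11 mm through holes at x = -40 and +40 mm, y = 0. Origin at the centre of its underside, z up. In the middle stands a green block 44 (x) x 24 (y) mm from z 10 to z 48 (grip across y); near the corners at x = +-42, y = +-24 mm stand four steel pins 10 mm diameter up to z 20. Starts lying level on dowel_block, on its two dowels. Belongs on plate_pad (either way round).
- dowel_block: Fixed dark steel block 120 (x) x 80 (y) x 24 mm. Origin at the centre of its underside on the bench, z up. Two upright brass dowels 10 mm diameter at x = -40 and +40 mm, y = 0, rise 16 mm above its top (to z 40 mm). The jig plate lies on its top at z 24 mm, so the dowels pass through and stand 6 mm proud: raise the plate at least 16 mm straight up to free it.
- round_pad: Fixed; do not move. Origin at the centre of its underside on the bench, z up; its top is 4 mm above the origin. Black rubber tile 90 x 90 x 4 mm with a blue round outline (80 mm outside, 66 mm inside diameter), for the stepped mandrel.
- square_pad: Fixed; do not move. Origin at the centre of its underside on the bench, z up; its top is 4 mm above the origin. Black rubber tile 90 x 90 x 4 mm with a yellow square outline (76 mm outside, 62 mm inside) with sides along x and y, for the cutting hardy.
- oblong_pad: Fixed; do not move. Origin at the centre of its underside on the bench, z up; its top is 4 mm above the origin. Black rubber tile 106 (x) x 62 (y) x 4 mm with a red oblong outline (104 x 60 mm outside, 90 x 46 mm inside), long side along x, for the fuller.
- plate_pad: Fixed; do not move. Origin at the centre of its underside on the bench, z up; its top is 4 mm above the origin. Black rubber tile 126 (x) x 86 (y) x 4 mm with a large green oblong outline (124 x 84 mm outside, 110 x 70 mm inside), long side along x, and two green dots at x = -40 and +40 mm where the plate's holes come, for the jig plate.
Things that resemble listed ones, but are neither listed nor needed, are in the scene too. What is shaped like the mandrel but orange is not meant. Leave any turquoise look-alike of the round_pad alone.

How it is judged:
At the end, for the whole second after the job is handed in: Each thing stands on its own pad: centres within 12 mm sideways, underside 1 to 8 mm above the pad's origin, upright within 0.08 rad, at rest; hardy, fuller and jig plate parallel to their outlines within 0.2 rad (hardy any quarter turn, the others either way round) (horizontal distance between mandrel and round_pad below 0.012 m and z of mandrel in the frame of round_pad between 0.001 and 0.008 m and angle between each of mandrel, hardy, fuller, jig_plate's own z axis and vertical below 0.08 rad and linear speed of each of mandrel, hardy, fuller, jig_plate below 0.02 m/s and horizontal distance between hardy and square_pad below 0.012 m and z of hardy in the frame of square_pad between 0.001 and 0.008 m and (angle between the x axis of hardy and the x axis of square_pad, either way round below 0.2 rad or angle between the x axis of hardy and the y axis of square_pad, either way round below 0.2 rad) and horizontal distance between fuller and oblong_pad below 0.012 m and z of fuller in the frame of oblong_pad between 0.001 and 0.008 m and angle between the x axis of fuller and the x axis of oblong_pad, either way round below 0.2 rad and horizontal distance between jig_plate and plate_pad below 0.012 m and z of jig_plate in the frame of plate_pad between 0.001 and 0.008 m and angle between the x axis of jig_plate and the x axis of plate_pad, either way round below 0.2 rad); the robot touches nothing.
It fails at once if the jig plate is tilted more than 0.2 rad from level (angle between jig_plate's own z axis and vertical above 0.2 rad).
It fails at once if a standing tool is tipped more than 0.6 rad (angle between any of mandrel, hardy, fuller's own z axis and vertical above 0.6 rad).
It fails at once if a tool or the jig plate is dropped: it moves faster than 0.7 m/s with its underside within 20 mm of the bench top ((height (world z) of mandrel below 0.02 m and linear speed of mandrel above 0.7 m/s) or (height (world z) of hardy below 0.02 m and linear speed of hardy above 0.7 m/s) or (height (world z) of fuller below 0.02 m and linear speed of fuller above 0.7 m/s) or (height (world z) of jig_plate below 0.02 m and linear speed of jig_plate above 0.7 m/s)).
It also fails if it takes over 136 s, if anything falls off the work surface, if the arm or the gripper's body presses on something with over 40 N, if the wrist force passes 120 N, or if a joint passes its speed limit or range.

## Working session

There is one attempt and no reset: what is moved stays moved. The work goes in short steps, Python scripts to look and compute and a shell command to move; the robot and the scene stay as the last step left them, time stands still between calls to the robot, and variables do not carry over. Pictures are saved under pics/ and viewed, about 12 in all and at most 16, crops included, and the job is handed in when it is done.

```bash
mkdir -p pics; ls
python3 - <<'E'
from workcell import bot
import cv2, numpy as np
print(bot.read_state())
for n in ["top","scene"]:
    c=bot.camera(n); cv2.imwrite(f"pics/{n}0.png",c["img"][:,:,::-1]); print(n,c["mtx"].tolist(),np.round(c["view"],4).tolist(),c.keys())
    for t in "mandrel hardy fuller jig_plate dowel_block round_pad square_pad oblong_pad plate_pad".split():
        print(t,[(np.round(d["bbox"]).tolist(),round(d["conf"],2)) for d in bot.recognise(t,c)][:4])
E
```

```text
pics
{'clock': 0.0, 'joints': array([-1.25347608e+00,  2.07415683e-01,  1.54291350e+00,  1.14166819e-05,
        1.39351131e+00, -1.50509219e-01]), 'qvel': array([-1.15672398e-03, -4.81272905e-04, -1.39601508e-03, -9.24026089e-04,
        7.66083968e-05, -2.81909735e-06]), 'tau': array([-1.01812293e-03, -3.70879447e+01, -2.81417978e+01,  6.97838771e-02,
        3.63267248e-02, -1.81357673e-04]), 'ee_pos': array([ 0.25903395, -0.51245736,  0.20431246]), 'ee_rot': array([-3.05385677e+00, -7.27659110e-01,  2.76370355e-04]), 'force': array([-0.37630197, -0.43362744,  0.04439054]), 'wrist_torque': array([0.00380637, 0.03507787, 0.05423844]), 'grip_width': 0.09400077402731423}
top [[576.1506119442348, 0.0, 319.6752801114341], [0.0, 576.1506119442348, 239.88394402064534], [0.0, 0.0, 1.0]] [[0.0007, -0.9999, 0.0167, -0.0079], [0.9869, 0.0034, 0.1616, -0.5194], [-0.1616, 0.0164, 0.9867, -1.1542], [0.0, 0.0, 0.0, 1.0]] dict_keys(['img', 'mtx', 'view', 'shot'])
mandrel [([298.0, 188.0, 29.0, 28.0], 0.88), ([276.0, 138.0, 27.0, 34.0], 0.72)]
hardy [([221.0, 266.0, 33.0, 34.0], 0.91)]
fuller [([4
[... 540 characters left out ...]
], [-0.3434, 0.5611, 0.7531, 0.1486], [0.3952, -0.6411, 0.6579, -1.1069], [0.0, 0.0, 0.0, 1.0]] dict_keys(['img', 'mtx', 'view', 'shot'])
mandrel [([413.0, 237.0, 28.0, 48.0], 0.65), ([346.0, 232.0, 33.0, 49.0], 0.57)]
hardy [([309.0, 172.0, 37.0, 39.0], 0.92), ([206.0, 368.0, 101.0, 93.0], 0.33)]
fuller [([154.0, 315.0, 47.0, 65.0], 0.56)]
jig_plate [([195.0, 257.0, 65.0, 51.0], 0.92), ([399.0, 170.0, 47.0, 27.0], 0.37)]
dowel_block [([192.0, 265.0, 74.0, 54.0], 0.85)]
round_pad [([260.0, 220.0, 58.0, 35.0], 0.64), ([270.0, 159.0, 42.0, 26.0], 0.6)]
square_pad [([396.0, 169.0, 50.0, 29.0], 0.72)]
oblong_pad [([343.0, 158.0, 40.0, 14.0], 0.96)]
plate_pad [([205.0, 366.0, 104.0, 96.0], 0.69)]
```

Run:
```python
import cv2
a=cv2.imread("pics/top0.png"); cv2.imwrite("pics/topc.png",cv2.resize(a[110:390,110:510],None,fx=2,fy=2,interpolation=cv2.INTER_CUBIC))
```

```text
(no output)
```

View pics/topc.png

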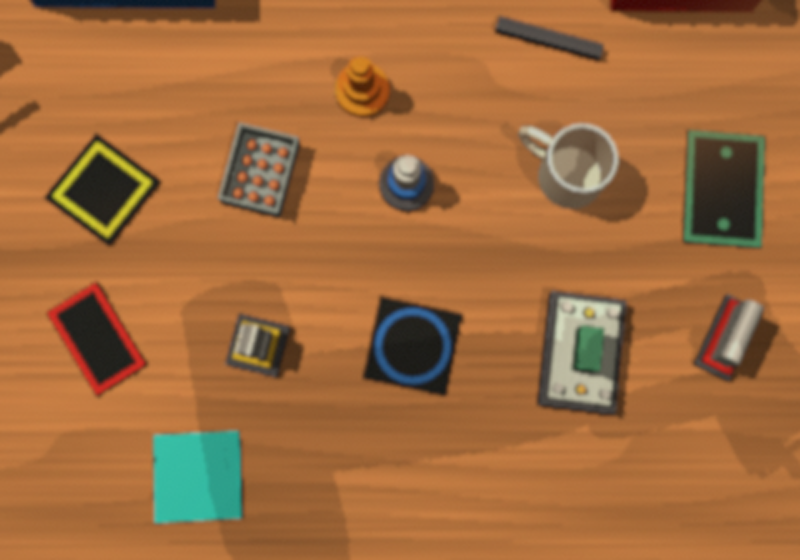

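View pics/scene0.png

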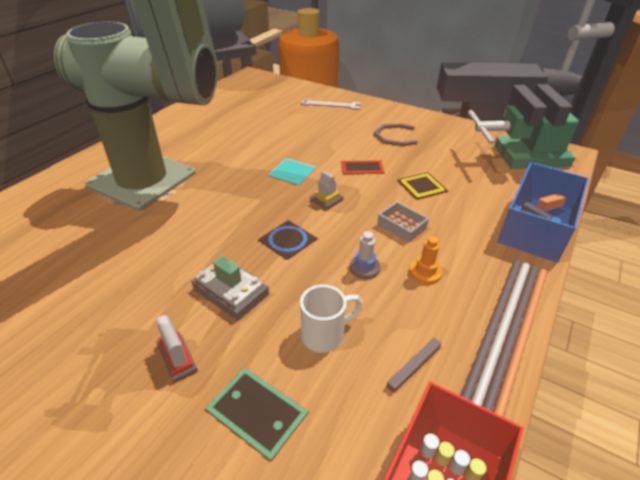

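The top view shows everything, in crop pixels (2x, offset 110):
- **Mandrel:** the blue one is at (407,183) and the orange look-alike at (362,88). The blue one is the one I want.
- **Round pad:** the blue ring is at (413,345) and the turquoise decoy at (198,477). I want the blue ring.
- **Pads:** square at (103,190), oblong at (97,338), plate at (724,188).
- **Tools:** hardy at (259,345), fuller at (732,338), jig plate at (584,350).

Next I'll fit model silhouettes in both cameras.

```bash
cat > h.py <<'E'
import cv2, numpy as np
from scipy.optimize import minimize
from scipy.spatial.transform import Rotation as R
def box(x,y,z0,z1,cx=0,cy=0): return np.array([[cx+a*x/2,cy+b*y/2,z] for a in(-1,1) for b in(-1,1) for z in(z0,z1)])/1e3
def cyl(d,z0,z1,cx=0,cy=0):
    t=np.linspace(0,2*np.pi,24,endpoint=False); return np.array([[cx+d/2*np.cos(a),cy+d/2*np.sin(a),z] for a in t for z in(z0,z1)])/1e3
M=dict(mandrel=[cyl(60,0,12),cyl(40,12,34),cyl(28,34,76),cyl(18,76,88)],
 hardy=[box(56,56,0,12),box(40,40,12,24),box(30,30,24,54),box(30,2,54,74)],
 fuller=[box(84,40,0,12),box(74,32,12,22),box(64,20,22,62),box(64,10,62,71)],
 jig_plate=[box(120,80,-24,0),box(104,64,0,10),box(44,24,10,48)]+[cyl(10,10,20,a*42,b*24) for a in(-1,1) for b in(-1,1)],
 round_pad=[box(90,90,0,4)],square_pad=[box(90,90,0,4)],oblong_pad=[box(106,62,0,4)],plate_pad=[box(126,86,0,4)])
def proj(c,P):
    p=P@c["view"][:3,:3].T+c["view"][:3,3]; p=p*[1,-1,-1]; q=p@c["mtx"].T; return q[:,:2]/q[:,2:]
def unproj(c,uv,z):
    r=np.linalg.inv(c["mtx"])@[uv[0],uv[1],1]; V=c["view"]; d=V[:3,:3].T@(r*[1,-1,-1]); o=-V[:3,:3].T@V[:3,3]
    return o+d*(z-o[2])/d[2]
def mask(img):
    h=cv2.cvtColor(img,cv2.COLOR_RGB2HSV).astype(int); H,S,V=h[...,0],h[...,1],h[...,2]
    return (~((H>=5)&(H<=19)&(S>105))).astype(np.uint8)
def place(P,x,z=0): c,s=np.cos(x[2]),np.sin(x[2]); return P@np.array([[c,s,0],[-s,c,0],[0,0,1]])+[x[0],x[1],z]
S=4
def sil(c,n,x,z,shape,off):
    m=np.zeros(shape,np.uint8)
    for P in M[n]:
        q=(proj(c,place(P,x,z))-off+.5)*S-.5
        cv2.fillConvexPoly(m,np.round(cv2.convexHull((q*16).astype(np.float32))[:,0]).astype(np.int32),1,shift=4)
    return m
def fit(c,n,x0,z,sym=False,r=55):
    u=proj(c,np.array([[x0[0],x0[1],z+.02]]))[0].astype(int); off=u-r
    im=c["img"][off[1]:off[1]+2*r,off[0]:off[0]+2*r]
    m=mask(cv2.resize(im,None,fx=S,fy=S,interpolation=cv2.INTER_CUBIC))
    near=cv2.dilate(sil(c,n,x0,z,m.shape,off),np.ones((9*S,9*S)))  # ignore neighbours
    near|=cv2.circle(np.zeros_like(m),(r*S,r*S),18*S,1,-1)
    lab=cv2.connectedComponents(m)[1]; ids=np.bincount(lab[(near>0)&(m>0)]); k=[i for i in np.nonzero(ids)[0] if ids[i]>60*S]
    m=np.isin(lab,k).astype(np.uint8)
    def f(x):
        s=sil(c,n,x,z,m.shape,off); return -(s&m).sum()/max(1,(s|m).sum())
    best=None
    for a in ([0] if sym else np.arange(0,np.pi,np.pi/8)):
        y=[x0[0],x0[1],x0[2]+a]
        o=minimize(f,y,method="Nelder-Mead",options=dict(initial_simplex=[y]+[np.add(y,d) for d in((.01,0,0),(0,.01,0),(0,0,.2))],xatol=2e-4,fatol=1e-4))
        if best is None or o.fun<best.fun: best=o
    return best.x,-best.fun
E
cat > m.py <<'E'
from workcell import bot
from h import *
import sys
g=dict(mandrel=(313,201),hardy=(238,283),fuller=(476,279),jig_plate=(402,285),round_pad=(316,282),square_pad=(161,205),oblong_pad=(158,279),plate_pad=(472,204))
ct,cs=bot.camera("top"),bot.camera("scene")
for n,uv in g.items():
    z=.024 if n=="jig_plate" else 0
    x0=unproj(ct,uv,.025 if "pad" not in n else .004); x0[2]=.1
    for c,nm,r in((ct,"top",55),(cs,"scene",75)):
        x,s=fit(c,n,x0,z,n=="mandrel",r); x0=x if nm=="top" else x0
        print(n,nm,np.round(x,4),round(np.degrees(x[2])%180,1),"IoU",round(s,3),"r",round(np.hypot(x[0],x[1]),3))
E
time python3 m.py
```

```text
mandrel top [ 0.6329  0.0839 -0.7   ] 139.9 IoU -0.0 r 0.638
mandrel scene [ 0.6725 -0.0309  0.1519] 8.7 IoU -0.0 r 0.673
hardy top [ 0.4625  0.2384 -1.4704] 95.8 IoU -0.0 r 0.52
hardy scene [ 0.5364  0.2039 -2.0663] 61.6 IoU -0.0 r 0.574
fuller top [ 0.3812 -0.2904  0.9593] 55.0 IoU -0.0 r 0.479
fuller scene [ 0.3256 -0.2648  1.537 ] 88.1 IoU -0.0 r 0.42
jig_plate top [ 0.5476 -0.25    2.3148] 132.6 IoU -0.0 r 0.602
jig_plate scene [ 0.5742 -0.2366  3.0481] 174.6 IoU -0.0 r 0.621
round_pad top [ 0.502   0.0903 -0.7   ] 139.9 IoU -0.0 r 0.51
round_pad scene [ 0.4986  0.077  -0.4333] 155.2 IoU -0.0 r 0.505
square_pad top [ 0.6424  0.4564 -0.2667] 164.7 IoU -0.0 r 0.788
square_pad scene [ 0.6424  0.4564 -0.2667] 164.7 IoU -0.0 r 0.788
oblong_pad top [ 0.4876  0.4471 -2.9667] 10.0 IoU -0.0 r 0.662
oblong_pad scene [ 0.4876  0.4471 -2.9667] 10.0 IoU -0.0 r 0.662
plate_pad top [ 0.666  -0.4552  1.6039] 91.9 IoU -0.0 r 0.807
plate_pad scene [ 0.666  -0.4552  1.6039] 91.9 IoU -0.0 r 0.807h.py:37: RuntimeWarning: overflow encountered in scalar negative
  s=sil(c,n,x,z,m.shape,off); return -(s&m).sum()/max(1,(s|m).sum())

real	0m3.239s
user	0m2.861s
sys	0m0.102s
```

```bash
sed -i 's/return -(s&m).sum()/return -float((s\&m).sum())/' h.py
sed -i '$a\
\        for P in M[n]: cv2.polylines(c["img"],[np.round((cv2.convexHull(proj(c,place(P,x,z)).astype(np.float32))*16)).astype(np.int32)],True,(255,0,255),1,cv2.LINE_AA,4)' m.py
cat >> m.py <<'E'
f=lambda i:cv2.cvtColor(i,cv2.COLOR_RGB2BGR)
o=f(ct["img"])[110:390,110:510]; cv2.imwrite("pics/ov.png",cv2.resize(o,None,fx=2,fy=2))
E
time python3 m.py
```

```text
mandrel top [0.6102 0.0076 0.1616] 9.3 IoU 0.898 r 0.61
mandrel scene [0.6088 0.0098 0.288 ] 16.5 IoU 0.933 r 0.609
hardy top [ 0.4336  0.1637 -0.2578] 165.2 IoU 0.888 r 0.463
hardy scene [0.431  0.1684 2.9511] 169.1 IoU 0.781 r 0.463
fuller top [ 0.4443 -0.3358  2.6693] 152.9 IoU 0.922 r 0.557
fuller scene [ 0.4416 -0.3318  5.8138] 153.1 IoU 0.705 r 0.552
jig_plate top [ 0.4266 -0.1776  3.0144] 172.7 IoU 0.944 r 0.462
jig_plate scene [ 0.4252 -0.1754  6.1373] 171.6 IoU 0.953 r 0.46
round_pad top [ 0.4351  0.0011 -0.2423] 166.1 IoU 0.869 r 0.435
round_pad scene [ 0.4328  0.0025 -0.2585] 165.2 IoU 0.816 r 0.433
square_pad top [0.606  0.3355 0.9246] 53.0 IoU 0.862 r 0.693
square_pad scene [0.6022 0.3424 2.5126] 144.0 IoU 0.477 r 0.693
oblong_pad top [0.4419 0.3334 0.5736] 32.9 IoU 0.874 r 0.554
oblong_pad scene [0.4359 0.3375 0.5491] 31.5 IoU 0.239 r 0.551
plate_pad top [ 0.6067 -0.3392 -0.0717] 175.9 IoU 0.763 r 0.695
plate_pad scene [ 0.6064 -0.3386  3.0645] 175.6 IoU 0.974 r 0.695
real	0m4.103s
user	0m3.783s
sys	0m0.081s
```

View pics/ov.png

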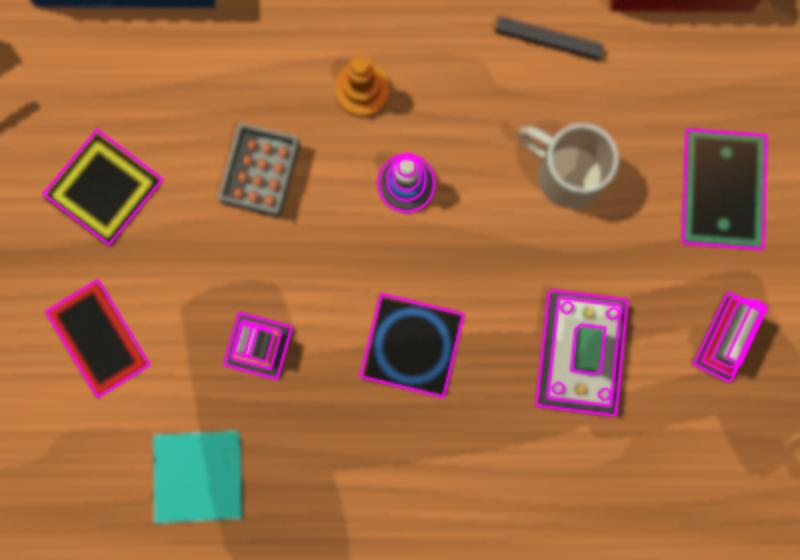

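The overlay outlines lie on every object and pad, for example mandrel (407,183), hardy (259,345), fuller (730,338), plate (584,352). The look-alikes are excluded, and the two cameras agree to about 3 mm. I'll start with the fuller and write a helper that gives deltas in the tool frame.

```bash
cat > d.py <<'E'
# usage: d.py x_mm y_mm z_mm yaw_deg : remaining turn (about tool axes, rad), then shift in tool axes after that turn (mm)
import sys, numpy as np
from scipy.spatial.transform import Rotation as R
from workcell import bot
x,y,z,a=map(float,sys.argv[1:]); s=bot.read_state()
T=R.from_euler("z",a,degrees=True)*R.from_euler("x",180,degrees=True); C=R.from_rotvec(s["ee_rot"])
d=np.array([x,y,z])-s["ee_pos"]*1e3
print("turn",np.round((C.inv()*T).as_rotvec(),3),"shift after turn",np.round(T.inv().apply(d),1),"now",np.round(C.inv().apply(d),1))
print("t",round(s["clock"],2),"q",np.round(s["joints"],2),"pos",np.round(s["ee_pos"],4),"F",np.round(s["force"],1),"w",round(s["grip_width"],4))
E
python3 d.py 443 -334 150 -27
python3 -m creep '[[[0,0,0.157,0,0,0,1],[0,0,0.157,0,0,0,1],[0,0,0.157,0,0,0,1],[0,0,0.157,0,0,0,1],[0,0,0.157,0,0,0,1],[0,0,0.157,0,0,0,1],[0,0,0,0,0,0,1]]]'
python3 d.py 443 -334 150 -27
```

```text
turn [-0.     0.     0.939] shift after turn [  82.3 -243.1   55.4] now [244.8 -77.1  55.4]
t 1.2 q [-1.25  0.21  1.54  0.    1.39 -0.15] pos [ 0.2593 -0.5132  0.2054] F [-0.4  0.3 -0.1] w 0.0937
clock: 2.08
ee_pos: [0.2593, -0.5132, 0.2054]
ee_rot: [-3.042, 0.783, 0.0]
force: [-1.2, 0.0, 0.2]
grip_width: 0.0937
turn [-0.     0.    -0.032] shift after turn [  82.3 -243.    55.4] now [  74.4 -245.6   55.4]
t 2.08 q [-1.25  0.21  1.54  0.    1.39  0.82] pos [ 0.2593 -0.5132  0.2054] F [-1.2  0.   0.2] w 0.0937
```

```bash
python3 -m creep '[[[0,0,-0.032,0,0,0,1],[0,0,0,13.7,-40.5,9.2,1],[0,0,0,13.7,-40.5,9.2,1],[0,0,0,13.7,-40.5,9.2,1],[0,0,0,13.7,-40.5,9.2,1],[0,0,0,13.7,-40.5,9.2,1],[0,0,0,13.7,-40.5,9.2,1],[0,0,0,0,0,0,1]]]'
python3 d.py 443 -334 30 -27
python3 - <<'E'
from workcell import bot
import cv2,numpy as np
c=bot.camera("wrist"); cv2.imwrite("pics/w1.png",c["img"][:,:,::-1]); print(c["mtx"],c["view"])
E
```

```text
clock: 3.08
ee_pos: [0.446, -0.3287, 0.1492]
ee_rot: [3.06, -0.699, 0.003]
force: [0.2, -0.2, 0.1]
grip_width: 0.094
turn [ 0.002 -0.003  0.022] shift after turn [ -0.3   6.1 119.2] now [ -0.7   5.9 119.2]
t 3.08 q [-0.79  0.21  1.66 -0.    1.27  1.23] pos [ 0.446  -0.3287  0.1492] F [ 0.2 -0.2  0.1] w 0.094
[[371.64829954   0.         324.12542941]
 [  0.         371.64829954 246.81276702]
 [  0.           0.           1.        ]] [[-0.4341131  -0.90085591  0.00210938 -0.10228812]
 [ 0.86306675 -0.41657171 -0.28562876 -0.50822384]
 [ 0.25818906 -0.12217465  0.95833802 -0.49398365]
 [ 0.          0.          0.          1.        ]]
```

View pics/w1.png

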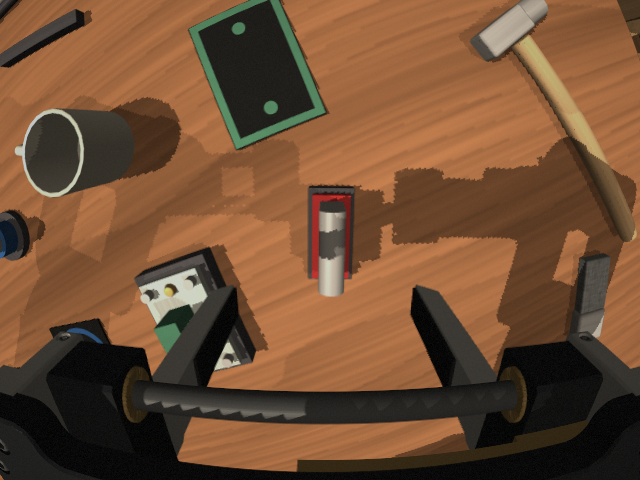

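The close view shows the red-stepped fuller at (331,240), lined up midway between the fingers. Going down.

```bash
python3 -m creep '[[[0,0,0.02,-0.5,6,0,1],[0,0,0,0,0,30,1],[0,0,0,0,0,30,1],[0,0,0,0,0,30,1],[0,0,0,0,0,0,1]]]'
python3 d.py 443 -334 30 -27
```

```text
clock: 3.75
ee_pos: [0.4398, -0.3452, 0.0612]
ee_rot: [3.042, -0.743, 0.012]
force: [0.7, -0.6, 0.5]
grip_width: 0.0943
turn [ 0.008 -0.01  -0.008] shift after turn [ -2.2 -11.4  31.2] now [ -2.6 -11.7  31.1]
t 3.75 q [-0.82  0.33  1.72 -0.    1.09  1.23] pos [ 0.4398 -0.3452  0.0612] F [ 0.7 -0.6  0.5] w 0.0943
```

```bash
python3 -m creep '[[[0.008,-0.01,-0.008,-2,-5,0,1],[0,0,0,0,0,0,1],[0,0,0,0,0,0,1]]]'
python3 d.py 443 -334 30 -27
```

```text
clock: 4.12
ee_pos: [0.4416, -0.3433, 0.0653]
ee_rot: [3.051, -0.735, 0.009]
force: [-0.5, 0.6, -0.4]
grip_width: 0.0941
turn [ 0.002 -0.006 -0.002] shift after turn [-3.  -9.  35.3] now [-3.2 -9.  35.3]
t 4.12 q [-0.82  0.32  1.71 -0.    1.1   1.23] pos [ 0.4416 -0.3433  0.0653] F [-0.5  0.6 -0.4] w 0.0941
```

```bash
python3 -m creep '[[[0,0,0,0,-5,0,1],[0,0,0,0,0,0,1]]]'
python3 -m creep '[[[0,0,0,0,0,0,1]]]'
python3 -m creep '[[[0,0,0,0,0,0,1]]]'
python3 d.py 443 -334 30 -27
```

```text
clock: 4.38
ee_pos: [0.4448, -0.3391, 0.0667]
ee_rot: [3.05, -0.734, 0.012]
force: [-1.0, 0.4, 0.3]
grip_width: 0.0944
clock: 4.5
ee_pos: [0.4449, -0.3389, 0.0668]
ee_rot: [3.05, -0.733, 0.012]
force: [-0.1, -0.3, 0.2]
grip_width: 0.0938
clock: 4.62
ee_pos: [0.445, -0.3388, 0.0668]
ee_rot: [3.05, -0.733, 0.012]
force: [0.2, 0.1, -0.7]
grip_width: 0.094
turn [ 0.003 -0.009 -0.001] shift after turn [-4.  -3.4 36.8] now [-4.3 -3.5 36.7]
t 4.62 q [-0.81  0.32  1.71 -0.    1.1   1.24] pos [ 0.445  -0.3388  0.0668] F [ 0.2  0.1 -0.7] w 0.094
```

```bash
python3 -m creep '[[[0.003,-0.009,0,-4,-3.5,0,1],[0,0,0,0,0,0,1],[0,0,0,0,0,18,1],[0,0,0,0,0,0,1],[0,0,0,0,0,0,1],[0,0,0,0,0,15,1],[0,0,0,0,0,0,1],[0,0,0,0,0,0,1]]]'
python3 d.py 443 -334 30 -27
```

```text
clock: 5.62
ee_pos: [0.4421, -0.333, 0.0302]
ee_rot: [-3.053, 0.734, 0.005]
force: [0.5, 0.6, 0.2]
grip_width: 0.0939
turn [-0.001  0.003 -0.001] shift after turn [1.3 0.5 0.2] now [1.3 0.5 0.2]
t 5.62 q [-0.8   0.37  1.73 -0.    1.04  1.24] pos [ 0.4421 -0.333   0.0302] F [0.5 0.6 0.2] w 0.0939
```

```bash
python3 -m creep '[[[0,0,0,0,0,0,-1],[0,0,0,0,0,0,-1],[0,0,0,0,0,0,-1],[0,0,0,0,0,0,-1],[0,0,0,0,0,0,-1],[0,0,0,0,0,0,-1],[0,0,0,0,0,0,-1],[0,0,0,0,0,0,-1]]]'
python3 d.py 443 -334 30 -27
```

```text
clock: 6.62
ee_pos: [0.4428, -0.3333, 0.0312]
ee_rot: [-3.053, 0.735, 0.002]
force: [-1.3, 0.0, -2.5]
grip_width: 0.0196
turn [-0.001  0.001 -0.001] shift after turn [0.5 0.6 1.2] now [0.5 0.6 1.2]
t 6.62 q [-0.8   0.37  1.73  0.    1.04  1.24] pos [ 0.4428 -0.3333  0.0312] F [-1.3  0.  -2.5] w 0.0196
```

```bash
python3 -m creep '[[[0,0,0,0,0,-15,-1],[0,0,0,0,0,-20,-1],[0,0,-0.15,0,0,-25,-1],[0,0,-0.15,0,0,-25,-1],[0,0,-0.15,0,0,-25,-1],[0,0,-0.15,0,0,-25,-1],[0,0,-0.15,0,0,-20,-1],[0,0,-0.15,0,0,0,-1],[0,0,-0.13,0,0,0,-1],[0,0,0,0,0,0,-1],[0,0,0,0,0,0,-1]]]'
python3 d.py 441 334.5 180 32.5
```

```text
clock: 8.0
ee_pos: [0.4335, -0.3245, 0.1823]
ee_rot: [-2.98, -0.904, 0.024]
force: [0.0, 0.4, -7.1]
grip_width: 0.02
turn [-0.031  0.007  0.022] shift after turn [ 360.4 -551.8    2.3] now [ 372.5 -543.4   16.5]
t 8.0 q [-0.8   0.18  1.62 -0.    1.37  0.18] pos [ 0.4335 -0.3245  0.1823] F [ 0.   0.4 -7.1] w 0.02
```

```bash
python3 -m creep '[[[-0.03,0.007,0.022,10,-15,0,-1],[0,0,0,20,-31,0,-1],[0,0,0,25,-38,0,-1],[0,0,0,25,-38,0,-1],[0,0,0,25,-38,0,-1],[0,0,0,25,-38,0,-1],[0,0,0,25,-38,0,-1],[0,0,0,25,-38,0,-1],[0,0,0,25,-38,0,-1],[0,0,0,25,-38,0,-1],[0,0,0,25,-38,0,-1],[0,0,0,25,-38,0,-1],[0,0,0,25,-38,0,-1],[0,0,0,20,-31,0,-1],[0,0,0,10,-15,0,-1],[0,0,0,0,0,0,-1],[0,0,0,0,0,0,-1]]]'
python3 d.py 441 334.5 180 32.5
```

```text
clock: 10.12
ee_pos: [0.4453, 0.3026, 0.1799]
ee_rot: [3.028, 0.834, -0.011]
force: [0.4, -0.1, -6.7]
grip_width: 0.0199
turn [-0.001  0.007 -0.03 ] shift after turn [ 13.5 -29.2  -0.1] now [ 12.6 -29.6  -0.2]
t 10.12 q [0.44 0.16 1.65 0.   1.34 1.47] pos [0.4453 0.3026 0.1799] F [ 0.4 -0.1 -6.7] w 0.0199
```

```bash
python3 -m creep '[[[0,0.007,-0.03,6,-15,0,-1],[0,0,0,5,-12,0,-1],[0,0,0,0,0,0,-1],[0,0,0,0,0,0,-1],[0,0,0,0,0,30,-1],[0,0,0,0,0,30,-1],[0,0,0,0,0,25,-1],[0,0,0,0,0,15,-1],[0,0,0,0,0,0,-1],[0,0,0,0,0,0,-1],[0,0,0,0,0,0,-1]]]'
python3 d.py 441 334.5 36 32.5
```

```text
clock: 11.5
ee_pos: [0.4447, 0.3319, 0.0813]
ee_rot: [-3.016, -0.875, -0.013]
force: [-0.3, 0.2, -7.2]
grip_width: 0.0196
turn [ 0.001 -0.008 -0.003] shift after turn [-1.7 -4.2 45.3] now [-2.1 -4.2 45.3]
t 11.5 q [ 0.49  0.29  1.71 -0.    1.13  1.49] pos [0.4447 0.3319 0.0813] F [-0.3  0.2 -7.2] w 0.0196
```

```bash
python3 -m creep '[[[0,-0.008,0,-2,-4,0,-1],[0,0,0,0,0,0,-1],[0,0,0,0,0,15,-1],[0,0,0,0,0,15,-1],[0,0,0,0,0,0,-1],[0,0,0,0,0,0,-1],[0,0,0,0,0,0,-1]]]'
python3 d.py 441 334.5 36 32.5
```

```text
clock: 12.38
ee_pos: [0.4412, 0.3347, 0.05]
ee_rot: [3.016, 0.875, 0.002]
force: [0.3, -0.3, -7.7]
grip_width: 0.0199
turn [ 0.001 -0.001 -0.002] shift after turn [-0.3  0.1 14. ] now [-0.3  0.1 14. ]
t 12.38 q [ 0.49  0.34  1.73 -0.    1.08  1.5 ] pos [0.4412 0.3347 0.05  ] F [ 0.3 -0.3 -7.7] w 0.0199
```

```bash
python3 -m creep '[[[0,0,0,0,0,7,-1],[0,0,0,0,0,0,-1],[0,0,0,0,0,5,-1],[0,0,0,0,0,0,-1],[0,0,0,0,0,2,-1],[0,0,0,0,0,0,-1],[0,0,0,0,0,0,-1]]]'
python3 d.py 441 334.5 36 32.5
```

```text
clock: 13.25
ee_pos: [0.4422, 0.3352, 0.0361]
ee_rot: [3.017, 0.875, 0.006]
force: [0.5, 0.6, -5.9]
grip_width: 0.0195
turn [ 0.001 -0.003 -0.002] shift after turn [-1.4 -0.   0.1] now [-1.4 -0.   0.1]
t 13.25 q [ 0.49  0.36  1.73 -0.    1.05  1.5 ] pos [0.4422 0.3352 0.0361] F [ 0.5  0.6 -5.9] w 0.0195
```

```bash
python3 -m creep '[[[0,0,0,-1,0,1,-1],[0,0,0,0,0,0,-1],[0,0,0,0,0,1,-1],[0,0,0,0,0,0,-1]]]'
python3 d.py 441 334.5 36 32.5
```

```text
clock: 13.75
ee_pos: [0.4418, 0.3349, 0.0353]
ee_rot: [3.017, 0.875, 0.007]
force: [0.2, -1.1, -6.6]
grip_width: 0.0195
turn [ 0.002 -0.004 -0.002] shift after turn [-0.9 -0.1 -0.7] now [-0.9 -0.  -0.7]
t 13.75 q [ 0.49  0.36  1.73 -0.    1.04  1.5 ] pos [0.4418 0.3349 0.0353] F [ 0.2 -1.1 -6.6] w 0.0195
```

```bash
python3 -m creep '[[[0,0,0,0,0,1.5,-1],[0,0,0,0,0,0,-1],[0,0,0,0,0,0,-1]]]'
python3 -m creep '[[[0,0,0,0,0,1.5,-1],[0,0,0,0,0,0,-1],[0,0,0,0,0,0,-1]]]'
```

```text
clock: 14.12
ee_pos: [0.4419, 0.335, 0.0352]
ee_rot: [3.017, 0.876, 0.007]
force: [-1.4, -1.5, -3.3]
grip_width: 0.0199
clock: 14.5
ee_pos: [0.442, 0.335, 0.0352]
ee_rot: [3.016, 0.876, 0.006]
force: [-1.0, -1.2, -0.1]
grip_width: 0.0203
```

```bash
python3 -m creep '[[[0,0,0,0,0,0,1],[0,0,0,0,0,0,1],[0,0,0,0,0,0,1],[0,0,0,0,0,0,1],[0,0,0,0,0,-10,1],[0,0,0,0,0,-30,1],[0,0,0,0,0,-40,1],[0,0,0.15,0,0,-40,1],[0,0,0.15,0,0,-20,1],[0,0,0.15,0,0,0,1],[0,0,0.15,0,0,0,1],[0,0,0.09,0,0,0,1],[0,0,0,0,0,0,1],[0,0,0,0,0,0,1]]]'
python3 d.py 426 -176.5 170 -7.5
```

```text
clock: 16.25
ee_pos: [0.4458, 0.3374, 0.1895]
ee_rot: [-3.122, 0.228, -0.031]
force: [0.3, -0.3, -0.7]
grip_width: 0.0939
turn [-0.012 -0.019 -0.015] shift after turn [ 47.4 512.1  19.5] now [ 54.6 511.5  14.1]
t 16.25 q [ 0.49  0.17  1.62 -0.    1.33  2.21] pos [0.4458 0.3374 0.1895] F [ 0.3 -0.3 -0.7] w 0.0939
```

```bash
python3 -m creep '[[[-0.012,-0.019,-0.015,2,20,0,1],[0,0,0,4,40,0,1],[0,0,0,4.5,48,2,1],[0,0,0,4.5,48,2,1],[0,0,0,4.5,48,2,1],[0,0,0,4.5,48,2,1],[0,0,0,4.5,48,2,1],[0,0,0,4.5,48,2,1],[0,0,0,4.5,48,2,1],[0,0,0,4.5,48,2,1],[0,0,0,4,40,0,1],[0,0,0,2,20,0,1],[0,0,0,0,0,0,1],[0,0,0,0,0,0,1],[0,0,0,0,0,0,1]]]'
python3 d.py 426 -176.5 160 -7.5
python3 m.py | egrep "fuller|jig|oblong"
```

```text
clock: 18.12
ee_pos: [0.4327, -0.1824, 0.1755]
ee_rot: [-3.136, 0.175, -0.011]
force: [0.2, 0.4, 0.4]
grip_width: 0.0942
turn [-0.001 -0.007  0.02 ] shift after turn [-7.5 -5.  15.5] now [-7.5 -5.1 15.4]
t 18.12 q [-0.59  0.    1.83  0.    1.3   1.09] pos [ 0.4327 -0.1824  0.1755] F [0.2 0.4 0.4] w 0.0942
fuller top [ 0.4855 -0.3939  0.2655] 15.2 IoU 0.126 r 0.625
fuller scene [ 0.4855 -0.3939  0.2655] 15.2 IoU 0.0 r 0.625
jig_plate top [ 0.4292 -0.1769  3.024 ] 173.3 IoU 0.365 r 0.464
jig_plate scene [ 0.4247 -0.1752  2.9849] 171.0 IoU 0.952 r 0.459
oblong_pad top [0.443  0.3346 3.7073] 32.4 IoU 0.885 r 0.555
oblong_pad scene [0.4067 0.4147 5.2453] 120.5 IoU 0.664 r 0.581
```

```bash
python3 -m creep '[[[0,-0.007,0.025,-7.5,-5,15,1],[0,0,0,0,0,0,1],[0,0,0,0,0,0,1],[0,0,0,0,0,30,1],[0,0,0,0,0,20,1],[0,0,0,0,0,0,1],[0,0,0,0,0,0,1],[0,0,0,0,0,0,1]]]'
python3 d.py 426 -176.5 42 -7.8
python3 - <<'E'
from workcell import bot
import cv2,numpy as np
from h import *
c=bot.camera("wrist"); K,V=c["mtx"],c["view"]
def fp(P):
    p=(P@V[:3,:3].T+V[:3,3])*[1,-1,-1]; rh=np.hypot(p[:,0],p[:,1]); k=K[0,0]*np.arctan2(rh,p[:,2])/rh
    return p[:,:2]*k[:,None]+K[:2,2]
im=c["img"][:,:,::-1].copy()
x=[.426,-.1765,np.radians(-7.8)]
for P in M["jig_plate"]: cv2.polylines(im,[np.round(cv2.convexHull(fp(place(P,x,.024)).astype(np.float32))).astype(int)],True,(255,0,255),1)
cv2.imwrite("pics/w2.png",im)
E
```

```text
clock: 19.23
ee_pos: [0.4273, -0.1759, 0.1104]
ee_rot: [3.134, -0.213, 0.006]
force: [0.5, -0.3, 0.4]
grip_width: 0.094
turn [ 0.001 -0.004  0.001] shift after turn [-1.2  0.7 68.4] now [-1.5  0.7 68.4]
t 19.23 q [-0.58  0.07  1.91  0.    1.16  1.13] pos [ 0.4273 -0.1759  0.1104] F [ 0.5 -0.3  0.4] w 0.094
```

View pics/w2.png

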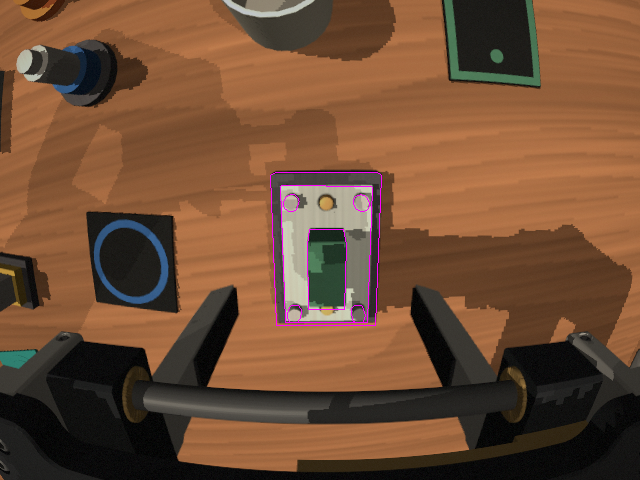

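The overlay fits the plate at (327,250) and the green block sits midway between the fingers. Going down to grip it.

```bash
python3 -m creep '[[[0,-0.004,0,-1.3,0.7,25,1],[0,0,0,0,0,22,1],[0,0,0,0,0,0,1],[0,0,0,0,0,0,1],[0,0,0,0,0,0,1]]]'
python3 d.py 426 -176.5 42 -7.8
```

```text
clock: 19.9
ee_pos: [0.4302, -0.1792, 0.0676]
ee_rot: [3.128, -0.212, 0.014]
force: [-0.2, 0.1, 0.6]
grip_width: 0.0939
turn [ 0.005 -0.009  0.001] shift after turn [-4.5 -2.1 25.6] now [-4.7 -2.3 25.6]
t 19.9 q [-0.58  0.14  1.94 -0.    1.06  1.13] pos [ 0.4302 -0.1792  0.0676] F [-0.2  0.1  0.6] w 0.0939
```

```bash
python3 -m creep '[[[0.005,-0.009,0,-4.5,-2.2,0,1],[0,0,0,0,0,0,1],[0,0,0,0,0,0,1],[0,0,0,0,0,12,1],[0,0,0,0,0,0,1],[0,0,0,0,0,0,1],[0,0,0,0,0,11,1],[0,0,0,0,0,0,1],[0,0,0,0,0,0,1]]]'
python3 d.py 426 -176.5 42 -7.8
```

```text
clock: 21.02
ee_pos: [0.4263, -0.1766, 0.0438]
ee_rot: [3.134, -0.212, 0.002]
force: [-0.6, -0.5, 1.2]
grip_width: 0.0936
turn [ 0.001 -0.001  0.001] shift after turn [-0.3 -0.   1.8] now [-0.3 -0.   1.8]
t 21.02 q [-0.58  0.18  1.95 -0.    1.01  1.13] pos [ 0.4263 -0.1766  0.0438] F [-0.6 -0.5  1.2] w 0.0936
```

```bash
python3 -m creep '[[[0,0,0,0,0,1,-1],[0,0,0,0,0,0,-1],[0,0,0,0,0,0,-1],[0,0,0,0,0,0,-1],[0,0,0,0,0,0,-1],[0,0,0,0,0,0,-1],[0,0,0,0,0,0,-1],[0,0,0,0,0,0,-1]]]'
python3 -m creep '[[[0,0,0,0,0,-4,-1],[0,0,0,0,0,-4,-1],[0,0,0,0,0,0,-1],[0,0,0,0,0,0,-1]]]'
python3 d.py 426 -176.5 42 -7.8
```

```text
clock: 22.02
ee_pos: [0.4268, -0.1771, 0.0434]
ee_rot: [3.133, -0.212, 0.003]
force: [0.6, -1.1, -0.3]
grip_width: 0.0238
clock: 22.52
ee_pos: [0.4264, -0.1772, 0.0506]
ee_rot: [3.132, -0.211, 0.003]
force: [1.5, -2.1, -6.3]
grip_width: 0.0235
turn [ 0.002 -0.002  0.001] shift after turn [-0.4 -0.6  8.6] now [-0.5 -0.6  8.6]
t 22.52 q [-0.58  0.16  1.95 -0.    1.02  1.13] pos [ 0.4264 -0.1772  0.0506] F [ 1.5 -2.1 -6.3] w 0.0235
```

```bash
python3 -m creep '[[[0.001,-0.002,0,0,0,-6,-1],[0,0,0,0,0,-6,-1],[0,0,0,0,0,-6,-1],[0,0,0,0,0,0,-1],[0,0,0,0,0,0,-1]]]'
python3 d.py 426 -176.5 42 -7.8
python3 -m creep '[[[0,0,0,0,0,-12,-1],[0,0,0,0,0,-20,-1],[0,0,0,0,0,-25,-1],[0,0,0,0,0,-25,-1],[0,0,0,0,0,-20,-1],[0,0,0,0,0,0,-1],[0,0,0,0,0,0,-1],[0,0,0,0,0,0,-1]]]'
python3 d.py 606.6 -339 175 -4.2
```

```text
clock: 23.15
ee_pos: [0.4243, -0.1751, 0.0689]
ee_rot: [-3.132, 0.212, 0.007]
force: [0.5, -0.9, -5.8]
grip_width: 0.0241
turn [-0.002  0.005  0.001] shift after turn [ 1.9  1.2 26.9] now [ 2.   1.2 26.9]
t 23.15 q [-0.58  0.13  1.94  0.    1.07  1.13] pos [ 0.4243 -0.1751  0.0689] F [ 0.5 -0.9 -5.8] w 0.0241
clock: 24.15
ee_pos: [0.4228, -0.174, 0.1746]
ee_rot: [-3.129, 0.212, 0.013]
force: [-0.3, -0.6, -6.1]
grip_width: 0.0235
turn [-0.005  0.009 -0.062] shift after turn [195.4 151.1  -0.4] now [204.4 138.7  -2.8]
t 24.15 q [-0.58 -0.01  1.85  0.    1.32  1.13] pos [ 0.4228 -0.174   0.1746] F [-0.3 -0.6 -6.1] w 0.0235
```

```bash
python3 -m creep '[[[-0.005,0.009,-0.062,0,0,0,-1],[0,0,0,13,10,0,-1],[0,0,0,22,17,0,-1],[0,0,0,25,19,0,-1],[0,0,0,25,19,0,-1],[0,0,0,25,19,0,-1],[0,0,0,25,19,0,-1],[0,0,0,25,19,0,-1],[0,0,0,20,16,0,-1],[0,0,0,10,8,0,-1],[0,0,0,0,0,0,-1],[0,0,0,0,0,0,-1],[0,0,0,0,0,0,-1]]]'
python3 d.py 606.6 -339 175 -4.2
```

```text
clock: 25.78
ee_pos: [0.6082, -0.3437, 0.1555]
ee_rot: [-3.13, 0.133, 0.023]
force: [0.3, -0.0, -5.9]
grip_width: 0.0243
turn [-0.008  0.015 -0.012] shift after turn [ -2.   -4.6 -19.5] now [ -2.3  -4.7 -19.5]
t 25.77 q [-0.64  0.52  1.23 -0.    1.41  1.02] pos [ 0.6082 -0.3437  0.1555] F [ 0.3 -0.  -5.9] w 0.0243
```

```bash
python3 -m creep '[[[-0.008,0.015,-0.012,-2,-4.6,0,-1],[0,0,0,0,0,0,-1],[0,0,0,0,0,0,-1],[0,0,0,0,0,20,-1],[0,0,0,0,0,25,-1],[0,0,0,0,0,25,-1],[0,0,0,0,0,15,-1],[0,0,0,0,0,0,-1],[0,0,0,0,0,0,-1],[0,0,0,0,0,0,-1]]]'
python3 d.py 606.6 -339 24 -4.2
```

```text
clock: 27.02
ee_pos: [0.606, -0.3377, 0.0661]
ee_rot: [3.139, -0.112, 0.002]
force: [-0.3, -0.2, -4.8]
grip_width: 0.0236
turn [ 0.001 -0.001  0.002] shift after turn [ 0.7  1.3 42.1] now [ 0.6  1.2 42.1]
t 27.02 q [-0.63  0.58  1.33  0.    1.23  1.01] pos [ 0.606  -0.3377  0.0661] F [-0.3 -0.2 -4.8] w 0.0236
```

```bash
python3 -m creep '[[[0,0,0,0.7,1.2,15,-1],[0,0,0,0,0,12,-1],[0,0,0,0,0,0,-1],[0,0,0,0,0,0,-1],[0,0,0,0,0,7,-1],[0,0,0,0,0,0,-1],[0,0,0,0,0,0,-1]]]'
python3 d.py 606.6 -339 24 -4.2
```

```text
clock: 27.9
ee_pos: [0.608, -0.34, 0.0318]
ee_rot: [3.137, -0.112, 0.007]
force: [-0.5, 0.5, -4.9]
grip_width: 0.0237
turn [ 0.003 -0.004  0.002] shift after turn [-1.5 -0.9  7.8] now [-1.5 -0.9  7.8]
t 27.9 q [-0.63  0.62  1.35  0.    1.17  1.01] pos [ 0.608  -0.34    0.0318] F [-0.5  0.5 -4.9] w 0.0237
```

```bash
python3 -m creep '[[[0.003,-0.004,0,-1.5,-0.9,4,-1],[0,0,0,0,0,0,-1],[0,0,0,0,0,0,-1],[0,0,0,0,0,3,-1],[0,0,0,0,0,0,-1],[0,0,0,0,0,0,-1]]]'
python3 d.py 606.6 -339 24 -4.2
python3 -m creep '[[[0,0,0,0,0,1.5,-1],[0,0,0,0,0,0,-1],[0,0,0,0,0,0,-1]]]'
```

```text
clock: 28.65
ee_pos: [0.6069, -0.3391, 0.0249]
ee_rot: [-3.139, 0.112, -0.002]
force: [0.6, -0.4, -5.4]
grip_width: 0.0239
turn [-0.    -0.001  0.002] shift after turn [-0.3 -0.1  0.9] now [-0.3 -0.1  0.9]
t 28.65 q [-0.63  0.63  1.35  0.    1.16  1.01] pos [ 0.6069 -0.3391  0.0249] F [ 0.6 -0.4 -5.4] w 0.0239
clock: 29.02
ee_pos: [0.6071, -0.3393, 0.0236]
ee_rot: [3.139, -0.112, 0.002]
force: [0.3, 0.1, -4.4]
grip_width: 0.0238
```

```bash
python3 -m creep '[[[0,0,0,0,0,1.5,-1],[0,0,0,0,0,0,-1],[0,0,0,0,0,0,-1]]]'
python3 -m creep '[[[0,0,0,0,0,1,-1],[0,0,0,0,0,0,-1],[0,0,0,0,0,0,-1]]]'
```

```text
clock: 29.4
ee_pos: [0.6074, -0.3395, 0.0234]
ee_rot: [3.139, -0.112, 0.003]
force: [-1.0, 0.6, -2.9]
grip_width: 0.0238
clock: 29.78
ee_pos: [0.6074, -0.3395, 0.0235]
ee_rot: [3.139, -0.112, 0.003]
force: [-1.2, 1.2, -0.6]
grip_width: 0.0237
```

```bash
python3 -m creep '[[[0,0,0,0,0,0,1],[0,0,0,0,0,0,1],[0,0,0,0,0,0,1],[0,0,0,0,0,0,1],[0,0,0,0,0,0,1],[0,0,0,0,0,-10,1],[0,0,0,0,0,-25,1],[0,0,0,0,0,-40,1],[0,0,0,0,0,-40,1],[0,0,0,0,0,-40,1],[0,0,0,0,0,-20,1],[0,0,0,0,0,0,1],[0,0,0,0,0,0,1],[0,0,0,0,0,0,1]]]'
python3 d.py 609.5 9 190 -4
```

```text
clock: 31.52
ee_pos: [0.6082, -0.3402, 0.2081]
ee_rot: [3.135, -0.112, 0.013]
force: [-1.0, -0.2, -0.1]
grip_width: 0.094
turn [ 0.005 -0.009 -0.002] shift after turn [ -23.  -348.5   18.1] now [ -23.8 -348.5   16.3]
t 31.52 q [-0.63  0.45  1.21  0.    1.47  1.01] pos [ 0.6082 -0.3402  0.2081] F [-1.  -0.2 -0.1] w 0.094
```

```bash
python3 -m creep '[[[0.005,-0.009,0,-1,-20,0,1],[0,0,0,-3,-38,0,1],[0,0,0,-3,-45,0,1],[0,0,0,-3,-45,0,1],[0,0,0,-3,-45,0,1],[0,0,0,-3,-45,0,1],[0,0,0,-3,-45,0,1],[0,0,0,-2,-36,0,1],[0,0,0,-1,-20,0,1],[0,0,0,0,0,0,1],[0,0,0,0,0,0,1],[0,0,0,0,0,0,1]]]'
python3 d.py 609.5 9 40 -4
cat > v.py <<'E'
# wrist overlay: v.py out name x y yaw_deg z  [name ...]
import sys
from workcell import bot
from h import *
c=bot.camera("wrist"); K,V=c["mtx"],c["view"]
def fp(P):
    p=(P@V[:3,:3].T+V[:3,3])*[1,-1,-1]; rh=np.hypot(p[:,0],p[:,1]); k=K[0,0]*np.arctan2(rh,p[:,2])/rh
    return p[:,:2]*k[:,None]+K[:2,2]
im=c["img"][:,:,::-1].copy(); a=sys.argv[2:]
while a:
    n,(x,y,w,z),a=a[0],map(float,a[1:5]),a[5:]
    for P in M[n]: cv2.polylines(im,[np.round(cv2.convexHull(fp(place(P,[x,y,np.radians(w)],z)).astype(np.float32))).astype(int)],True,(255,0,255),1)
cv2.imwrite(sys.argv[1],im)
E
python3 v.py pics/w3.png mandrel .6095 .009 0 0 jig_plate .607 -.339 -4.2 .004
```

```text
clock: 33.02
ee_pos: [0.6009, 0.0232, 0.1975]
ee_rot: [-3.127, 0.104, 0.039]
force: [0.3, -0.1, 0.4]
grip_width: 0.0937
turn [-0.011  0.025  0.003] shift after turn [  9.5  13.6 157.5] now [ 13.5  15.4 157.1]
t 33.02 q [-0.11  0.29  1.46  0.01  1.42  1.52] pos [0.6009 0.0232 0.1975] F [ 0.3 -0.1  0.4] w 0.0937
```

View pics/w3.png

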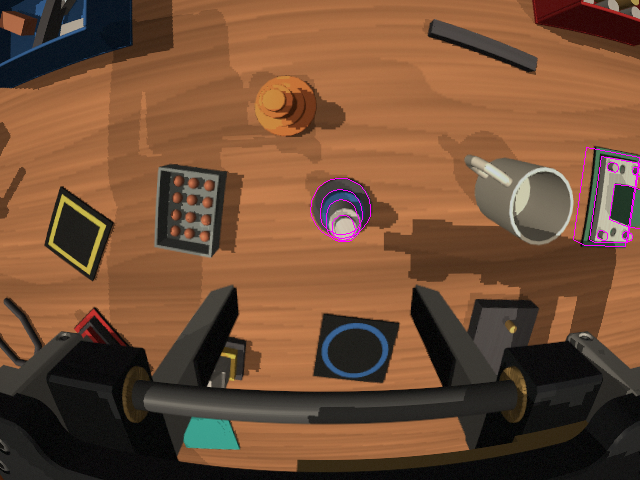

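The overlay fits the blue mandrel at (341,210), and the plate is lying on its green pad at (610,195). The orange look-alike is at (287,105). Next: line up and go down in steps.

```bash
python3 -m creep '[[[-0.011,0.025,0,9.5,13.6,0,1],[0,0,0,0,0,0,1],[0,0,0,0,0,0,1],[0,0,0,0,0,0,1],[0,0,0,0,0,30,1],[0,0,0,0,0,35,1],[0,0,0,0,0,20,1],[0,0,0,0,0,0,1],[0,0,0,0,0,0,1],[0,0,0,0,0,0,1]]]'
python3 d.py 609.5 9 40 -4
```

```text
clock: 34.33
ee_pos: [0.6131, 0.0057, 0.1135]
ee_rot: [3.139, -0.109, 0.012]
force: [-0.3, 0.1, 0.7]
grip_width: 0.0941
turn [ 0.001 -0.008  0.   ] shift after turn [-3.9 -3.1 73.5] now [-4.4 -3.1 73.5]
t 34.33 q [-0.13  0.37  1.54 -0.    1.23  1.51] pos [0.6131 0.0057 0.1135] F [-0.3  0.1  0.7] w 0.0941
```

```bash
python3 -m creep '[[[0.001,-0.008,0,-4,-3.1,0,1],[0,0,0,0,0,0,1],[0,0,0,0,0,0,1],[0,0,0,0,0,20,1],[0,0,0,0,0,20,1],[0,0,0,0,0,0,1],[0,0,0,0,0,0,1],[0,0,0,0,0,14,1],[0,0,0,0,0,9,1],[0,0,0,0,0,0,1],[0,0,0,0,0,0,1]]]'
python3 d.py 609.5 9 42 -4
```

```text
clock: 35.7
ee_pos: [0.6104, 0.0091, 0.0481]
ee_rot: [-3.14, 0.109, -0.004]
force: [-0.8, -0.1, 1.0]
grip_width: 0.0941
turn [-0.    -0.003  0.   ] shift after turn [-0.8  0.2  6.1] now [-0.9  0.2  6.1]
t 35.7 q [-0.13  0.44  1.58  0.    1.11  1.51] pos [0.6104 0.0091 0.0481] F [-0.8 -0.1  1. ] w 0.0941
```

```bash
python3 -m creep '[[[0,0,0,-0.5,0,6,1],[0,0,0,0,0,0,1],[0,0,0,0,0,0,-1],[0,0,0,0,0,0,-1],[0,0,0,0,0,0,-1],[0,0,0,0,0,0,-1],[0,0,0,0,0,0,-1],[0,0,0,0,0,0,-1],[0,0,0,0,0,0,-1],[0,0,0,0,0,0,-1]]]'
python3 d.py 609.5 9 42 -4
python3 -m creep '[[[0,0,0,0,0,-6,-1],[0,0,0,0,0,-15,-1],[0,0,0,0,0,-25,-1],[0,0,0,0,0,-25,-1],[0,0,0,0,0,-25,-1],[0,0,0,0,0,-20,-1],[0,0,0,0,0,0,-1],[0,0,0,0,0,0,-1],[0,0,0,0,0,0,-1]]]'
python3 d.py 434 1.8 160 -4
```

```text
clock: 36.95
ee_pos: [0.611, 0.0078, 0.0432]
ee_rot: [3.137, -0.109, 0.008]
force: [-0.2, 2.0, -2.0]
grip_width: 0.0271
turn [ 0.002 -0.005  0.001] shift after turn [-1.6 -1.1  1.2] now [-1.6 -1.1  1.2]
t 36.95 q [-0.13  0.45  1.58 -0.    1.1   1.51] pos [0.611  0.0078 0.0432] F [-0.2  2.  -2. ] w 0.0271
clock: 38.08
ee_pos: [0.6047, 0.0105, 0.1596]
ee_rot: [-3.139, 0.108, 0.012]
force: [-1.3, 0.2, -5.3]
grip_width: 0.0276
turn [-0.001  0.008  0.001] shift after turn [-169.7   20.6   -0.4] now [-169.7   20.4    0.9]
t 38.08 q [-0.13  0.31  1.51  0.    1.33  1.51] pos [0.6047 0.0105 0.1596] F [-1.3  0.2 -5.3] w 0.0276
```

```bash
python3 -m creep '[[[0,0.008,0,-12,1.5,0,-1],[0,0,0,-25,3,0,-1],[0,0,0,-30,4,0,-1],[0,0,0,-30,4,0,-1],[0,0,0,-30,4,0,-1],[0,0,0,-25,3,0,-1],[0,0,0,-12,1.5,0,-1],[0,0,0,0,0,0,-1],[0,0,0,0,0,0,-1],[0,0,0,0,0,0,-1]]]'
python3 d.py 434.5 1.8 47 -4
```

```text
clock: 39.33
ee_pos: [0.4313, 0.0013, 0.1525]
ee_rot: [-3.137, 0.108, 0.019]
force: [0.5, -0.4, -5.5]
grip_width: 0.0277
turn [-0.003  0.012  0.001] shift after turn [  3.2  -0.7 105.5] now [  4.5  -0.5 105.4]
t 39.33 q [-0.2  -0.04  1.93  0.    1.27  1.44] pos [0.4313 0.0013 0.1525] F [ 0.5 -0.4 -5.5] w 0.0277
```

```bash
python3 -m creep '[[[-0.003,0.012,0,3.2,-0.7,0,-1],[0,0,0,0,0,0,-1],[0,0,0,0,0,0,-1],[0,0,0,0,0,20,-1],[0,0,0,0,0,25,-1],[0,0,0,0,0,20,-1],[0,0,0,0,0,0,-1],[0,0,0,0,0,0,-1],[0,0,0,0,0,0,-1]]]'
python3 d.py 434.5 1.8 47 -4
```

```text
clock: 40.45
ee_pos: [0.4389, 0.0012, 0.0886]
ee_rot: [3.138, -0.107, 0.011]
force: [0.6, 0.6, -5.8]
grip_width: 0.0275
turn [ 0.001 -0.007  0.002] shift after turn [-4.4 -0.2 41.6] now [-4.7 -0.3 41.6]
t 40.45 q [-0.19  0.05  1.98 -0.    1.1   1.44] pos [0.4389 0.0012 0.0886] F [ 0.6  0.6 -5.8] w 0.0275
```

```bash
python3 -m creep '[[[0.001,-0.007,0,-4.4,-0.3,0,-1],[0,0,0,0,0,0,-1],[0,0,0,0,0,0,-1],[0,0,0,0,0,14,-1],[0,0,0,0,0,14,-1],[0,0,0,0,0,0,-1],[0,0,0,0,0,0,-1],[0,0,0,0,0,6,-1],[0,0,0,0,0,0,-1],[0,0,0,0,0,0,-1]]]'
python3 d.py 434.5 1.8 47 -4
```

```text
clock: 41.7
ee_pos: [0.4355, 0.0016, 0.0535]
ee_rot: [3.139, -0.107, 0.003]
force: [-0.4, -0.0, -5.7]
grip_width: 0.0276
turn [ 0.001 -0.002  0.001] shift after turn [-1.  -0.1  6.5] now [-1.  -0.1  6.5]
t 41.7 q [-0.2   0.11  2.01 -0.    1.02  1.44] pos [0.4355 0.0016 0.0535] F [-0.4 -0.  -5.7] w 0.0276
```

```bash
python3 -m creep '[[[0,-0.002,0,-1,0,4,-1],[0,0,0,0,0,0,-1],[0,0,0,0,0,0,-1],[0,0,0,0,0,2.5,-1],[0,0,0,0,0,0,-1],[0,0,0,0,0,0,-1]]]'
python3 -m creep '[[[0,0,0,0,0,1.5,-1],[0,0,0,0,0,0,-1],[0,0,0,0,0,0,-1]]]'
```

```text
clock: 42.45
ee_pos: [0.4352, 0.0015, 0.0472]
ee_rot: [3.139, -0.107, 0.003]
force: [-0.9, -0.1, -4.3]
grip_width: 0.0273
clock: 42.82
ee_pos: [0.4357, 0.0014, 0.0473]
ee_rot: [3.139, -0.107, 0.003]
force: [-0.4, 0.0, -5.5]
grip_width: 0.0275
```

```bash
python3 -m creep '[[[0,0,0,-0.5,0,1.5,-1],[0,0,0,0,0,0,-1],[0,0,0,0,0,0,-1]]]'
python3 -m creep '[[[0,0,0,0,0,1.5,-1],[0,0,0,0,0,0,-1],[0,0,0,0,0,0,-1]]]'
```

```text
clock: 43.2
ee_pos: [0.4359, 0.0012, 0.0472]
ee_rot: [3.138, -0.107, 0.004]
force: [-0.6, 0.1, -1.7]
grip_width: 0.0277
clock: 43.58
ee_pos: [0.436, 0.0011, 0.0472]
ee_rot: [3.138, -0.106, 0.003]
force: [0.1, -0.3, -0.6]
grip_width: 0.0276
```

```bash
python3 -m creep '[[[0,0,0,0,0,0,1],[0,0,0,0,0,0,1],[0,0,0,0,0,0,1],[0,0,0,0,0,0,1],[0,0,0,0,0,0,1],[0,0,0,0,0,-10,1],[0,0,0,0,0,-25,1],[0,0,0,0,0,-35,1],[0,0,0,0,0,-30,1],[0,0,0.157,0,0,0,1],[0,0,0,0,0,0,1],[0,0,0,0,0,0,1]]]'
python3 d.py 432.5 166 150 -13
```

```text
clock: 45.08
ee_pos: [0.4383, 0.0008, 0.1548]
ee_rot: [3.12, -0.353, 0.015]
force: [0.6, -0.2, 0.7]
grip_width: 0.0938
turn [ 0.001 -0.01   0.001] shift after turn [ -42.8 -159.6    4.8] now [ -42.6 -159.7    4.2]
t 45.08 q [-0.2  -0.05  1.92 -0.    1.25  1.6 ] pos [0.4383 0.0008 0.1548] F [ 0.6 -0.2  0.7] w 0.0938
```

```bash
python3 -m creep '[[[0,-0.01,0,-4,-15,0,1],[0,0,0,-8,-30,0,1],[0,0,0,-9,-35,0,1],[0,0,0,-9,-35,0,1],[0,0,0,-8,-28,0,1],[0,0,0,-4,-14,0,1],[0,0,0,0,0,0,1],[0,0,0,0,0,0,1],[0,0,0,0,0,0,1]]]'
python3 d.py 432.5 166 28 -13
python3 v.py pics/w4.png hardy .4325 .166 -13 0 mandrel .435 .0015 0 .004 fuller .4415 .3345 32.5 .004 square_pad .605 .3365 53.5 0
```

```text
clock: 46.2
ee_pos: [0.4287, 0.171, 0.1514]
ee_rot: [3.121, -0.344, -0.016]
force: [-0.4, -0.2, 0.2]
grip_width: 0.094
turn [0.003 0.01  0.007] shift after turn [  4.8   4.  123.4] now [  6.    3.7 123.4]
t 46.2 q [0.19 0.02 1.86 0.   1.27 1.98] pos [0.4287 0.171  0.1514] F [-0.4 -0.2  0.2] w 0.094
```

View pics/w4.png

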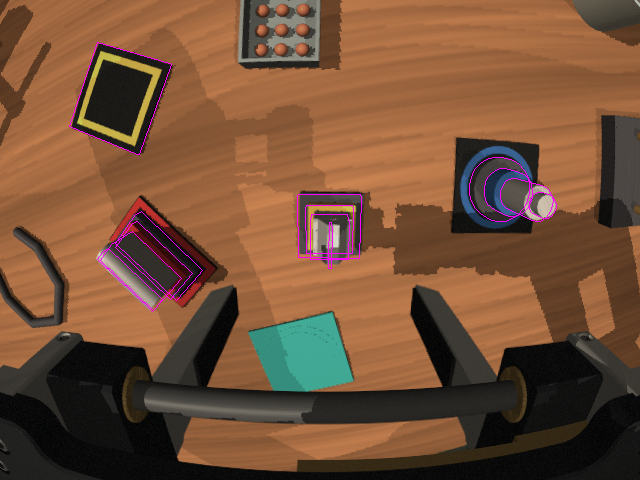

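The hardy overlay fits at (331,228), the mandrel stands inside the blue ring at (497,187), and the fuller is on the red outline at (155,255). I'll grip the hardy.

```bash
python3 -m creep '[[[0.003,0.01,0.007,4.8,4,0,1],[0,0,0,0,0,0,1],[0,0,0,0,0,0,1],[0,0,0,0,0,25,1],[0,0,0,0,0,30,1],[0,0,0,0,0,0,1],[0,0,0,0,0,0,1],[0,0,0,0,0,0,1]]]'
python3 d.py 432.5 166 28 -13
```

```text
clock: 47.25
ee_pos: [0.436, 0.1646, 0.0985]
ee_rot: [-3.119, 0.361, -0.011]
force: [0.9, -0.3, 0.3]
grip_width: 0.094
turn [-0.003 -0.007 -0.004] shift after turn [-3.7 -0.6 70.5] now [-4.2 -0.4 70.4]
t 47.25 q [ 0.18  0.09  1.91 -0.    1.13  1.98] pos [0.436  0.1646 0.0985] F [ 0.9 -0.3  0.3] w 0.094
```

```bash
python3 -m creep '[[[-0.003,-0.007,-0.004,-3.7,-0.6,0,1],[0,0,0,0,0,0,1],[0,0,0,0,0,0,1],[0,0,0,0,0,20,1],[0,0,0,0,0,20,1],[0,0,0,0,0,0,1],[0,0,0,0,0,0,1],[0,0,0,0,0,12,1],[0,0,0,0,0,6,1],[0,0,0,0,0,0,1],[0,0,0,0,0,0,1]]]'
python3 d.py 432.5 166 28 -13
```

```text
clock: 48.62
ee_pos: [0.4369, 0.1671, 0.0435]
ee_rot: [-3.119, 0.353, -0.014]
force: [-0.2, -0.3, -1.1]
grip_width: 0.0939
turn [-0.003 -0.008  0.001] shift after turn [-4.   2.1 15.5] now [-4.2  2.1 15.4]
t 48.62 q [ 0.18  0.18  1.95 -0.    1.    1.98] pos [0.4369 0.1671 0.0435] F [-0.2 -0.3 -1.1] w 0.0939
```

```bash
python3 -m creep '[[[-0.003,-0.008,0,-4,2,0,1],[0,0,0,0,0,0,1],[0,0,0,0,0,0,1],[0,0,0,0,0,8,1],[0,0,0,0,0,0,1],[0,0,0,0,0,0,1],[0,0,0,0,0,6,1],[0,0,0,0,0,0,1],[0,0,0,0,0,0,1]]]'
python3 d.py 432.5 166 28 -13
```

```text
clock: 49.75
ee_pos: [0.4326, 0.1661, 0.0287]
ee_rot: [-3.121, 0.354, -0.001]
force: [-0.2, 0.2, 1.1]
grip_width: 0.0938
turn [-0.    -0.001  0.001] shift after turn [-0.   0.1  0.7] now [-0.   0.1  0.7]
t 49.75 q [0.18 0.21 1.96 0.   0.98 1.98] pos [0.4326 0.1661 0.0287] F [-0.2  0.2  1.1] w 0.0938
```

Grip it, lift it, and turn to -36.5° while rising.

```bash
python3 -m creep '[[[0,0,0,0,0,0,-1],[0,0,0,0,0,0,-1],[0,0,0,0,0,0,-1],[0,0,0,0,0,0,-1],[0,0,0,0,0,0,-1],[0,0,0,0,0,0,-1],[0,0,0,0,0,0,-1],[0,0,0,0,0,0,-1]]]'
python3 d.py 432.5 166 28 -13
python3 -m creep '[[[0,0,0,0,0,-6,-1],[0,0,0,0,0,-15,-1],[0,0,0,0,0,-25,-1],[0,0,0,0,0,-25,-1],[0,0,0,0,0,-25,-1],[0,0,0.13,0,0,-25,-1],[0,0,0.13,0,0,-15,-1],[0,0,0.13,0,0,0,-1],[0,0,0,0,0,0,-1],[0,0,0,0,0,0,-1],[0,0,0,0,0,0,-1]]]'
python3 d.py 605 336.5 160 -36.5
```

```text
clock: 50.75
ee_pos: [0.4326, 0.1651, 0.029]
ee_rot: [3.12, -0.353, 0.001]
force: [0.5, -0.9, 0.4]
grip_width: 0.0293
turn [ 0.001 -0.001  0.002] shift after turn [-0.4 -0.9  1. ] now [-0.4 -0.9  1. ]
t 50.75 q [ 0.18  0.21  1.96 -0.    0.98  1.98] pos [0.4326 0.1651 0.029 ] F [ 0.5 -0.9  0.4] w 0.0293
clock: 52.12
ee_pos: [0.4242, 0.1663, 0.1679]
ee_rot: [2.987, -0.961, -0.02]
force: [0.6, 0.9, -5.8]
grip_width: 0.0295
turn [0.007 0.011 0.014] shift after turn [  44.1 -244.3    7.9] now [  47.7 -243.7    5.7]
t 52.12 q [ 0.18 -0.01  1.86  0.    1.3   2.37] pos [0.4242 0.1663 0.1679] F [ 0.6  0.9 -5.8] w 0.0295
```

```bash
python3 -m creep '[[[0.007,0.011,0.014,0,0,0,-1],[0,0,0,2,-13,0,-1],[0,0,0,4,-25,0,-1],[0,0,0,5.5,-30,0,-1],[0,0,0,5.5,-30,0,-1],[0,0,0,5.5,-30,0,-1],[0,0,0,5.5,-30,0,-1],[0,0,0,5.5,-30,0,-1],[0,0,0,4,-25,0,-1],[0,0,0,2,-13,0,-1],[0,0,0,0,0,0,-1],[0,0,0,0,0,0,-1],[0,0,0,0,0,0,-1]]]'
python3 d.py 605 336.5 33 -36.5
```

```text
clock: 53.75
ee_pos: [0.598, 0.3362, 0.1594]
ee_rot: [2.984, -0.979, -0.007]
force: [0.1, -0.3, -6.1]
grip_width: 0.0296
turn [0.002 0.004 0.003] shift after turn [  5.4  -4.4 126.4] now [  5.9  -4.7 126.4]
t 53.75 q [0.39 0.48 1.28 0.   1.39 2.59] pos [0.598  0.3362 0.1594] F [ 0.1 -0.3 -6.1] w 0.0296
```

```bash
python3 -m creep '[[[0.002,0.004,0.003,5.4,-4.4,0,-1],[0,0,0,0,0,0,-1],[0,0,0,0,0,0,-1],[0,0,0,0,0,20,-1],[0,0,0,0,0,25,-1],[0,0,0,0,0,25,-1],[0,0,0,0,0,0,-1],[0,0,0,0,0,0,-1],[0,0,0,0,0,0,-1]]]'
python3 d.py 605 336.5 33 -36.5
```

```text
clock: 54.88
ee_pos: [0.6042, 0.3352, 0.0851]
ee_rot: [2.982, -0.986, -0.002]
force: [-0.2, -0.0, -7.0]
grip_width: 0.0298
turn [ 0.002  0.001 -0.002] shift after turn [-0.1 -1.5 52.1] now [-0.1 -1.6 52. ]
t 54.88 q [ 0.38  0.55  1.33 -0.    1.26  2.59] pos [0.6042 0.3352 0.0851] F [-0.2 -0.  -7. ] w 0.0298
```

```bash
python3 -m creep '[[[0.002,0.001,0,0,-1.5,16,-1],[0,0,0,0,0,16,-1],[0,0,0,0,0,0,-1],[0,0,0,0,0,0,-1],[0,0,0,0,0,7,-1],[0,0,0,0,0,0,-1],[0,0,0,0,0,0,-1]]]'
python3 d.py 605 336.5 33 -36.5
```

```text
clock: 55.75
ee_pos: [0.6069, 0.3373, 0.0457]
ee_rot: [-2.98, 0.985, -0.006]
force: [-0.0, -0.3, -6.1]
grip_width: 0.0298
turn [-0.004 -0.003 -0.001] shift after turn [-1.1  1.8 12.7] now [-1.1  1.8 12.7]
t 55.75 q [ 0.38  0.6   1.35 -0.    1.19  2.59] pos [0.6069 0.3373 0.0457] F [-0.  -0.3 -6.1] w 0.0298
```

```bash
python3 -m creep '[[[-0.004,-0.003,0,-1,1.8,6,-1],[0,0,0,0,0,0,-1],[0,0,0,0,0,0,-1],[0,0,0,0,0,5,-1],[0,0,0,0,0,0,-1],[0,0,0,0,0,0,-1]]]'
python3 d.py 605 336.5 33 -36.5
python3 -m creep '[[[0,0,0,0,0,1.5,-1],[0,0,0,0,0,0,-1],[0,0,0,0,0,0,-1]]]'
```

```text
clock: 56.5
ee_pos: [0.6054, 0.3365, 0.0345]
ee_rot: [-2.982, 0.986, -0.001]
force: [0.3, 1.1, -6.8]
grip_width: 0.0298
turn [-0.001 -0.    -0.002] shift after turn [-0.3  0.2  1.5] now [-0.3  0.2  1.5]
t 56.5 q [0.38 0.61 1.35 0.   1.18 2.59] pos [0.6054 0.3365 0.0345] F [ 0.3  1.1 -6.8] w 0.0298
clock: 56.88
ee_pos: [0.6056, 0.3367, 0.0332]
ee_rot: [-2.982, 0.986, -0.001]
force: [0.2, 0.3, -5.7]
grip_width: 0.0293
```

```bash
python3 -m creep '[[[0,0,0,0,0,1.5,-1],[0,0,0,0,0,0,-1],[0,0,0,0,0,0,-1]]]'
python3 -m creep '[[[0,0,0,0,0,1.5,-1],[0,0,0,0,0,0,-1],[0,0,0,0,0,0,-1]]]'
```

```text
clock: 57.25
ee_pos: [0.606, 0.3369, 0.0332]
ee_rot: [-2.981, 0.985, -0.003]
force: [-0.4, -0.3, -4.5]
grip_width: 0.0297
clock: 57.62
ee_pos: [0.6061, 0.3369, 0.0331]
ee_rot: [-2.981, 0.985, -0.003]
force: [-0.9, 0.0, -1.9]
grip_width: 0.0297
```

Seated. Release, lift clear, move aside (toward the base) and check with the cameras.

```bash
python3 -m creep '[[[0,0,0,0,0,1,1],[0,0,0,0,0,0,1],[0,0,0,0,0,0,1],[0,0,0,0,0,0,1],[0,0,0,0,0,0,1],[0,0,0,0,0,-10,1],[0,0,0,0,0,-25,1],[0,0,0,0,0,-40,1],[0,0,0,0,0,-40,1],[0,0,0,0,0,-40,1],[0,0,0,0,0,-30,1],[0,0,0,0,0,0,1],[0,0,0,0,0,0,1]]]'
python3 d.py 350 140 230 -36.5
```

```text
clock: 59.25
ee_pos: [0.6078, 0.3375, 0.2288]
ee_rot: [-2.974, 0.983, -0.016]
force: [-0.7, -0.0, 0.0]
grip_width: 0.0944
turn [-0.012 -0.007 -0.001] shift after turn [-89.8 312.1  -1.2] now [-89.3 312.2  -5.5]
t 59.25 q [0.38 0.44 1.2  0.   1.5  2.59] pos [0.6078 0.3375 0.2288] F [-0.7 -0.   0. ] w 0.0944
```

```bash
python3 -m creep '[[[0,0,0,-5,18,0,1],[0,0,0,-10,35,0,1],[0,0,0,-12,42,0,1],[0,0,0,-12,42,0,1],[0,0,0,-12,42,0,1],[0,0,0,-12,42,0,1],[0,0,0,-12,42,0,1],[0,0,0,-8,30,0,1],[0,0,0,-4,14,0,1],[0,0,0,0,0,0,1],[0,0,0,0,0,0,1]]]'
cat > chk.py <<'E'
from workcell import bot
from h import *
M["jig_plate"]=M["jig_plate"][1:]
T=dict(fuller=("oblong_pad",.441,.3345,32.5),jig_plate=("plate_pad",.6066,-.339,-4.2),mandrel=("round_pad",.434,.0018,-14),hardy=("square_pad",.605,.3365,53.5))
COL=dict(fuller=(84,40),jig_plate=(104,64),mandrel=(60,60),hardy=(56,56))
for cam in("top","scene"):
    c=bot.camera(cam); im=c["img"][:,:,::-1].copy()
    for n,(p,x,y,a) in T.items():
        for P,z in [(P,.004) for P in M[n]]+[(P,0) for P in M[p]]: cv2.polylines(im,[np.round(cv2.convexHull(proj(c,place(P,[x,y,np.radians(a)],z)).astype(np.float32))*16).astype(np.int32)],True,(255,0,255),1,cv2.LINE_AA,4)
    raw=c["img"][:,:,::-1]
    t=[]
    for n,(p,x,y,a) in T.items():
        u,v=proj(c,np.array([[x,y,.02]]))[0].astype(int); k=lambda i:cv2.resize(i[v-42:v+42,u-42:u+42],(200,200),interpolation=cv2.INTER_CUBIC); t.append(np.vstack([k(raw),k(im)]))
    cv2.imwrite(f"pics/chk_{cam}.png",np.hstack(t))
E
python3 chk.py
```

```text
clock: 60.62
ee_pos: [0.3345, 0.134, 0.2049]
ee_rot: [2.971, -0.983, -0.033]
force: [0.1, -0.6, -0.1]
grip_width: 0.0942
```

View pics/chk_top.png

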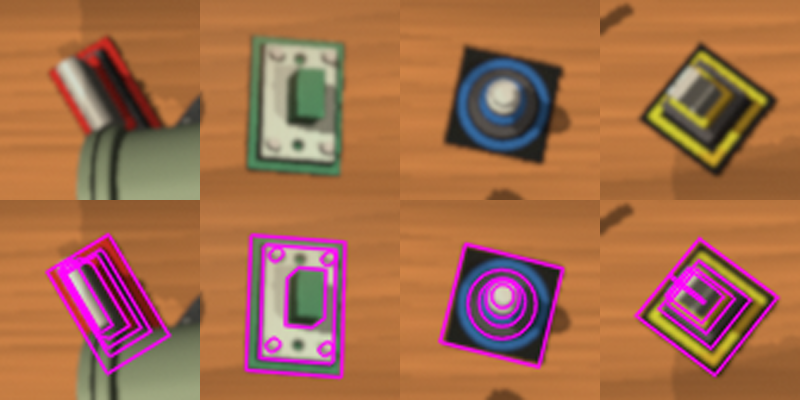

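View pics/chk_scene.png

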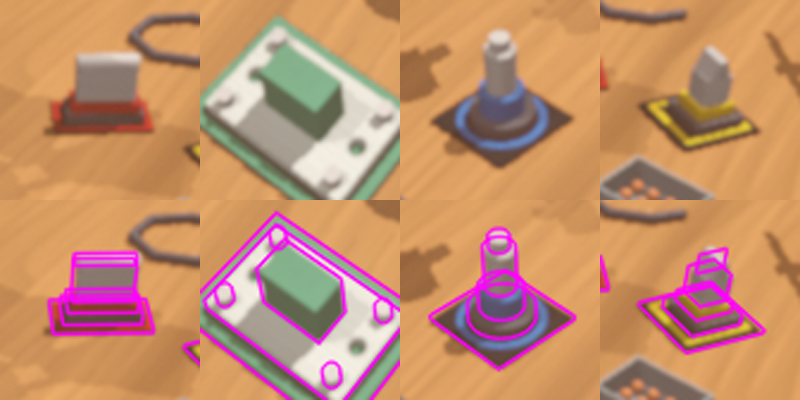

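Both views show all four upright inside their outlines: fuller in red, plate in green, mandrel in the blue ring and hardy in yellow. The model overlays line up to within a couple of mm. The arm covers part of the fuller in the top view, but the scene view shows it whole. The gripper is open and clear, so I'm handing in.

```bash
python3 -m creep '[[[0,0,0,0,0,0,1],[0,0,0,0,0,0,1]]]'; python3 -c "
from workcell import bot
print(bot.hand_in())"
```

```text
clock: 60.98
ee_pos: [0.3354, 0.1346, 0.205]
ee_rot: [2.972, -0.981, -0.034]
force: [-0.4, 0.3, -0.7]
grip_width: 0.0937
the job is handed in; nothing more can be done
None
```

I put the fuller, jig plate, mandrel and hardy, in that order, each on its own pad, and handed the job in at about 61 s of the 136 s allowed; no verdict is reported. I lifted the plate straight off its dowels and kept it level all the way. I lowered each piece until most or all of its weight was off the wrist before letting go.

- **Final position check:** in the last top and scene pictures all four stand upright inside their outlines. By eye against the model overlays they are within a few mm and parallel. The gripper was open and clear, with about zero force.
- **What disagreed:** the first measurements from the two cameras differed by about 3 mm for most things and up to 7 mm for the square and oblong pads. The scene-camera fit was poor for those two pads, so I aimed mainly by the top camera.
- **What was only partly checked:** the arm hid part of the fuller in the last top view, so the scene view is the main final check for it.

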